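Open the touch-latch cupboard on the closet shelf

TASK

One door of the little white-fronted cupboard has the frosted glass jar standing in its way; open the other one. Press that door near its free edge until the touch latch lets go, draw back so that it springs ajar by itself, then push it wide open, about square to the cupboard, with a finger behind its edge. Leave the blocked door shut, and leave the jar, the soap case and everything else standing where they are.

Things in the scene. Friction and masses are not known exactly. Their poses are not given: they have to be found in the camera images.
- cupboard: low pine cupboard 310 wide (y) x 150 deep (x) x 190 high on 45 mm legs. Origin: centre of its footprint, on the shelf; -x out of its front, +y to the robot's left. Carcass front at x -75. In front two flush white handleless doors 153.5 wide x 14 thick, z 47 to 188, meeting at y 0. Shut: backs at x -80, fronts at x -94. Hinge axes vertical at x -80, y +155 (left) and -155 (right)
- door_left (a joint): angle (rad) of the left (hinged at +y) door: 0 shut, + as the free edge swings out, 1.57 square, stop 1.85. Pressed, it gives to -0.03 (4.6 mm at the free edge); the latch lets go at -0.018 (2.7 mm, 4 to 6 N near the edge) and stays released, without catching again. As the finger draws back a spring swings it to rest at about 0.39 rad; beyond that it stays where left. Latched, it cannot be pulled open
- door_right (a joint): angle (rad) of the right (hinged at -y) door: 0 shut, + as the free edge swings out, 1.57 square, stop 1.85. Pressed, it gives to -0.03 (4.6 mm at the free edge); the latch lets go at -0.018 (2.7 mm, 4 to 6 N near the edge) and stays released, without catching again. As the finger draws back a spring swings it to rest at about 0.39 rad; beyond that it stays where left. Latched, it cannot be pulled open
- door_left_press (a point): point on the left door's front face, 23 mm from its free edge and 30 mm below its top: a good place to press. Moves with the door
- door_right_press (a point): the same point on the right door
- door_left_edge (a point): top corner of the left door's free edge, on its back face. Low behind each door (below 105 mm above the shelf) are its striker pin, the latch and the ejector rod, which stands out 44 mm once released; higher up the space behind the door is clear for a finger
- door_right_edge (a point): top corner of the right door's free edge, on its back face
- door_left_hinge (a point): upper end of the left door's hinge axis (153.5 mm from the free edge, in the plane of the back face)
- door_right_hinge (a point): upper end of the right door's hinge axis
- jar: frosted glass jar with a ribbed metal screw lid, 72 dia x 102 high, loose, standing close in front of one of the two doors, in the way of its swing. Origin: centre of its base
- soap_case: blue silicone travel soap case, 108 x 72 x 29 high, loose, lying flat on the shelf before the other door, low enough for that door to swing over it. Origin: centre of its underside, y along its length
- comb_foot (a point): lower end of the wooden comb (160 long) hanging from one hook
- claw_foot (a point): lower end of the plastic hair claw (90 long) hanging from the other hook
- tumbler: white ceramic tumbler, 72 dia x 95 high, loose, to one side. Origin: centre of its base
- lotion: amber glass bottle, 54 dia x 140 high, loose, to one side. Origin: centre of its base
- tin: flat round aluminium tin, 76 dia x 30 high, loose, to one side. Origin: centre of its base
- hairbrush: wooden hairbrush, 210 long x 58 wide, lying bristles up, loose, at the robot's left. Origin: near its middle, on the shelf

How it is judged:
On the way:
1. the door without the jar in front has sprung ajar (0.22 to 0.7 rad) and the robot is not touching the cupboard (((y of jar in the frame of cupboard above 0 m and value of joint door_right between 0.22 and 0.7 rad and contact force between cupboard and the arm below 0.3 N and contact force between cupboard and the fingers below 0.3 N) or (y of jar in the frame of cupboard below 0 m and value of joint door_left between 0.22 and 0.7 rad and contact force between cupboard and the arm below 0.3 N and contact force between cupboard and the fingers below 0.3 N))), for 0.2 s.
At the end, for the whole second after the job is handed in: The door that the jar does not block stands open by at least 1.3 rad (75 degrees) and at rest; the other door is shut (under 0.03 rad); jar, soap case, tumbler, bottle, tin and hairbrush are within 30 mm of where they stood (((y of jar in the frame of cupboard above 0 m and value of joint door_right above 1.3 rad and velocity of joint door_right between -0.05 and 0.05 rad/s and value of joint door_left below 0.03 rad) or (y of jar in the frame of cupboard below 0 m and value of joint door_left above 1.3 rad and velocity of joint door_left between -0.05 and 0.05 rad/s and value of joint door_right below 0.03 rad)) and distance of each of jar, soap_case, tumbler, lotion, tin, hairbrush from where it was at the start of the episode below 0.03 m); the robot touches nothing.
It fails at once if the door behind the jar is released or opened ((y of jar in the frame of cupboard above 0 m and value of joint door_left above 0.06 rad) or (y of jar in the frame of cupboard below 0 m and value of joint door_right above 0.06 rad)).
It fails at once if the jar or the soap case is lifted, carried, tipped or shoved (more than 30 mm, 15 mm up or 0.3 rad) (distance of any of jar, soap_case from where it was at the start of the episode above 0.03 m or height (world z) of any of jar, soap_case above 0.015 m or angle between any of jar, soap_case's own z axis and vertical above 0.3 rad).
It fails at once if another thing on the shelf or on the hooks is disturbed (moved more than 30 mm) (distance of any of tumbler, lotion, tin, hairbrush, comb_foot, claw_foot from where it was at the start of the episode above 0.03 m).
It also fails if it takes over 48 s, if anything falls off the work surface, if the arm or the gripper's body presses on something with over 40 N, if the wrist force passes 120 N, or if a joint passes its speed limit or range.

ROBOT

A 6-joint arm with a two-finger parallel gripper is mounted at the origin on the work surface. World frame = base frame: x ahead of the robot, y to its left, z up, the work surface at z = 0. Lengths are in m, angles in rad, forces in N, time in s.
With the tool pointing down it reaches from about 0.35 to 0.975 m from the base axis. Payload 4.9 kg.
Tool frame: the origin (TCP) lies at the very end of the fingers, on their centre line; the grasp point (between the pads) lies behind it (manip.grip_depth is the z of the grasp point in the tool frame, in m); z points along the fingers, y is the direction in which the jaws open and shut (so a half turn about z gives the same grasp; the last joint's range is limited). The gripper opens to 85 mm and grips with 20 to 120 N. Pads are 22 mm wide; open, the fingers measure 114 mm over their backs; the gripper's body (76 mm by 85 mm) begins 54 mm behind the grasp point. The pads swing forward as they close: fully open they stand 13 mm farther back than shut.
Start: joints at [-1.244, 0.053, 1.613, -0, 1.476, -0.119], TCP at [0.269, -0.564, 0.198] pointing down, gripper open.
Joint ranges: [-3.01, 3.01], [-1.01, 2.22], [0.06, 2.58], [-1.02, 4.17], [0.09, 2.62], [-3.14, 3.14]. Speed limits (rad/s): [2.57, 2.57, 3.14, 3.14, 3.14, 3.14].

INTERFACE

Orientations are given as a unit quaternion [w, x, y, z].
In Python, from plant import state, optics, manip, silhouettes, place_of gives the robot as it stands. The module is installed in compiled form; this text tells all that it offers.
- The arm moves only by the tool jog_arm, never from a script. Its argument "increments" is a list of rows, each an object with "slide": the shift along the tool's x, y, z in mm, a list of three; "rotation": the turn, a rotation vector about the tool's x, y, z in degrees, a list of three. A call has 1 to 20 rows; each row shifts and turns the commanded pose from where the row before left it, along the tool's axes as they then stand; what a row does not reach is not made up. A row lasts 1/12 s, in which the tool goes at most 41.7 mm and 7.16 degrees, less where a joint would pass 70% of its speed; a pose out of reach is approached as far as the arm can. A call with a gripper value outside its range is refused whole. "fingers" is the opening, from 0 (shut) to 1 (fully open), set as the call begins (left out, the last holds). The fingers move at their own pace and stop on an object; the grip force is fixed at half the most. Time passes only in rows, so rows that do not move let the fingers close. It gives the time, the measured TCP pose, the force and the opening at its end, in the units of the state.
- state(): the state, without advancing time (a new reading comes with each control period).
- optics.grab_frame(name): name is "side" or "top"; returns a dict with "frame" (400x640x3 uint8, blue, green, red), "camera_matrix" (3x3 intrinsics, pixels), "distortion" ([k1, k2, p1, p2, k3] as OpenCV has them; the pictures are not rectified), "R" (3x3) and "t" (3): a world point X has camera coordinates R X + t. Camera axes: x right, y down, z forward; pixel columns grow to the right and rows downward; lengths in m; the calibration is good to about 2 mm. A picture is of the moment at which its call begins. There is no depth.
- manip.job_done(): hands the job in, once; it reports no verdict.
Trained networks look in the newest picture that a camera, given by its name, has taken for a name from the list of things; names that differ only in an ending like _2 or _b are one class to them, and where a whole thing is asked for, a point or a joint stands for the part that bears it (a point fixed in the world has none). Each returns a list of dicts, best first, with "score" (0 to 1); they miss things now and then, are a little off and sometimes report something else, mostly with a low value. They report only what shows in the picture. A call takes as long as a camera call.
- silhouettes(thing, camera): "mask" (400x640 bool, what is visible of it) and "bbox" ([left, top, right, bottom] in pixels, round what is visible of it).
- place_of(thing, camera): "uv" ([column, row] in pixels: a listed point, or the origin of a listed thing).
The state is a dict: "time": time; "joint_pos": joint angles; "joint_vel": joint speeds; "joint_efforts": joint torques, N m; "tool_pos": TCP position; "tool_rot": TCP orientation; "contact_force": force on the tool from outside, world axes, zero at the start; "ft_torque": the same for the moment, N m; "gripper_width": opening from 0.0 (shut) to 1.0 (fully open).
Only numpy, scipy, OpenCV 4.12 (cv2) and the standard library are available. Lean on these libraries where they do the work, as an engineer would, in place of code of your own. Each camera call takes 0.05 s, during which the arm holds its last target.

## Working session

There is one attempt and no reset: what is moved stays moved. The work goes in short steps, Python scripts to look and compute and a tool call to move; the robot and the scene stay as the last step left them, time stands still between calls to the robot, and variables do not carry over. Pictures are saved under pics/ and viewed, and the job is handed in when it is done.

Besides the shell and the picture viewer there is one more tool, called after ">>>" by a JSON object that holds its "fn" and its "kwargs", one argument or row to a line. jog_arm: Moves the arm, as the interface text tells. Its arguments: {"type":"object","properties":{"increments":{"type":"array","items":{"type":"object","properties":{"slide":{"type":"array","items":{"type":"number"}},"rotation":{"type":"array","items":{"type":"number"}}}}},"fingers":{"type":"number"}},"required":["increments"]}

```bash
mkdir -p pics; cat > h.py <<'E'
import numpy as np, cv2
from plant import state, optics, manip, silhouettes, place_of
def ray(f,uv):
    p=cv2.undistortPoints(np.array([[uv]],float),np.array(f['camera_matrix']),np.array(f['distortion'])).ravel()
    R=np.array(f['R']);t=np.array(f['t'])
    return -R.T@t, R.T@np.array([p[0],p[1],1])
def atz(f,uv,z):
    c,d=ray(f,uv); return c+d*(z-c[2])/d[2]
def tri(l):
    A=np.zeros((3,3));b=np.zeros(3)
    for c,d in l:
        d=d/np.linalg.norm(d);P=np.eye(3)-np.outer(d,d);A+=P;b+=P@c
    X=np.linalg.solve(A,b)
    return X,[np.linalg.norm((np.eye(3)-np.outer(d/np.linalg.norm(d),d/np.linalg.norm(d)))@(X-c)) for c,d in l]
E
python3 - <<'E'
from h import *
fs={n:optics.grab_frame(n) for n in('side','top')}
for n in fs: cv2.imwrite(f'pics/{n}0.png',fs[n]['frame'])
for th in ['cupboard','jar','soap_case','door_left_press','door_right_press','door_left_edge','door_right_edge','door_left_hinge','door_right_hinge','comb_foot','claw_foot','tumbler','lotion','tin','hairbrush']:
    l=[];o=[]
    for n in fs:
        r=place_of(th,n)
        if r: l.append(ray(fs[n],r[0]['uv']));o.append((n,np.round(r[0]['uv'],1).tolist(),round(r[0]['score'],2),np.round(atz(fs[n],r[0]['uv'],0),3).tolist()))
    print(th,o, [np.round(x,4) for x in tri(l)] if len(l)>1 else '')
print(state(), manip.grip_depth)
E
```

```text
cupboard [('side', [349.7, 210.3], 0.66, [0.523, -0.119, 0.0]), ('top', [335.1, 148.5], 0.72, [0.687, -0.031, 0.0])] [array([ 0.6409, -0.0976, -0.0465]), array([0.0858, 0.0858])]
jar [('side', [305.5, 224.1], 0.83, [0.524, 0.081, 0.0]), ('top', [303.7, 190.4], 0.55, [0.529, 0.087, 0.0])] [array([5.267e-01, 8.390e-02, 1.000e-04]), array([0.004, 0.004])]
soap_case [('side', [347.0, 209.9], 0.49, [0.53, -0.111, 0.0]), ('top', [359.9, 192.5], 0.7, [0.52, -0.121, 0.0])] [array([ 0.5238, -0.1153,  0.002 ]), array([0.007, 0.007])]
door_left_press [('side', [317.0, 177.1], 0.84, [0.801, -0.123, 0.0]), ('top', [332.8, 169.1], 0.97, [0.608, -0.021, 0.0])] [array([ 0.5866, -0.01  ,  0.1517]), array([0.0083, 0.0083])]
door_right_press [('side', [327.1, 171.1], 0.55, [0.824, -0.188, 0.0]), ('top', [342.0, 169.5], 0.8, [0.607, -0.056, 0.0])] [array([ 0.5785, -0.0437,  0.1743]), array([0.0034, 0.0034])]
door_left_edge [('side', [321.3, 165.1], 0.89, [0.882, -0.191, 0.0]), ('top', [335.3, 158.1], 0.56, [0.65, -0.031, 0.0])] [array([ 0.6098, -0.0273,  0.1898]), array([0.0036, 0.0036])]
door_right_edg
[... 1622 characters left out ...]
array([-1.24399806e+00,  5.27088739e-02,  1.61290511e+00, -3.24911364e-05,
        1.47597929e+00, -1.19017670e-01]), 'joint_vel': array([ 5.75602255e-04,  2.03560136e-04, -9.77484903e-04, -1.98539376e-03,
        2.03258763e-04, -2.42232982e-05]), 'joint_efforts': array([ 1.34185953e-03, -3.93671858e+01, -3.70449436e+01, -2.53707941e-05,
        5.50110854e-04, -3.88320927e-05]), 'tool_pos': array([ 0.26947226, -0.56390519,  0.19799501]), 'tool_rot': array([ 1.36622127e-06,  9.75258379e-01,  2.21068077e-01, -1.61178176e-05]), 'contact_force': array([-0.96233376,  0.65652659, -0.08207689]), 'ft_torque': array([-0.02306434, -0.08009052, -0.03797714]), 'gripper_width': 1.0020301108754} -0.0187
```

View pictures.

View pics/side0.png

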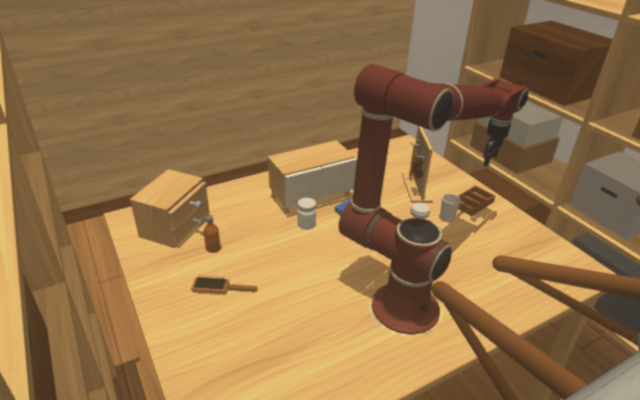

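View pics/top0.png

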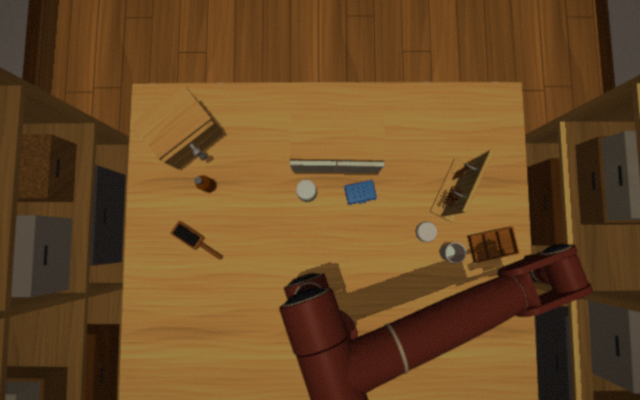

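```bash
cd pics; python3 -c "
import cv2
a=cv2.imread('side0.png');cv2.imwrite('s0z.png',cv2.resize(a[120:260,250:450],None,fx=4,fy=4,interpolation=2))
a=cv2.imread('top0.png');cv2.imwrite('t0z.png',cv2.resize(a[100:230,270:470],None,fx=4,fy=4,interpolation=2))
"
```

```text
(no output)
```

View pics/s0z.png

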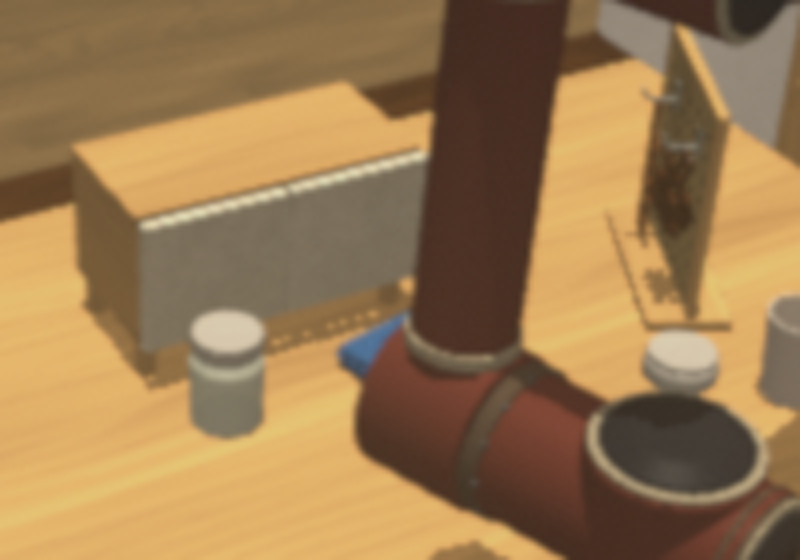

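View pics/t0z.png

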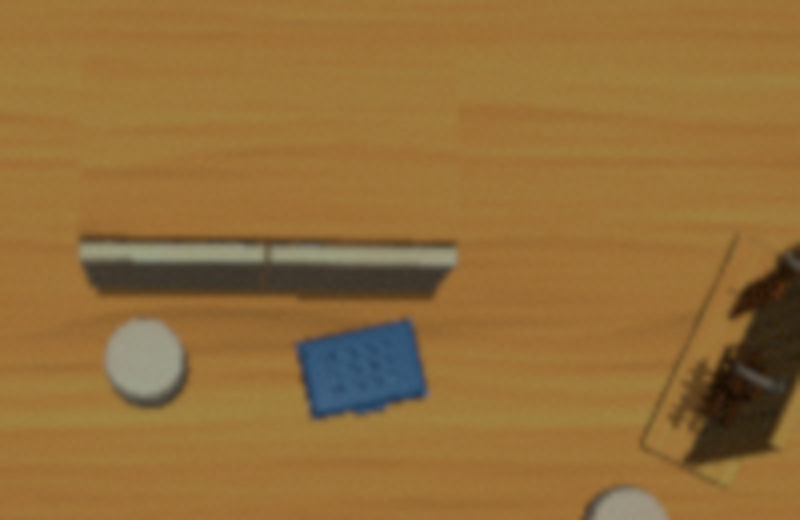

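```bash
python3 - <<'E'
from h import *
f=optics.grab_frame('top')
for nm,uv in dict(backL=(80,239),backR=(457,242),seamB=(267,241),frontL=(82,262),frontR=(456,266),seamF=(267,264)).items():
    print(nm,np.round(atz(f,(270+(uv[0]-1.5)/4,100+(uv[1]-1.5)/4),0.188),4))
g=optics.grab_frame('side')
for nm,uv in dict(frontL=(142,227),seamF=(289,191),topR_partial=(425,158),backL=(138,217)).items():
    print(nm,np.round(atz(g,(250+(uv[0]-1.5)/4,120+(uv[1]-1.5)/4),0.188),4))
print(np.array(f['R']),-np.array(f['R']).T@f['t'])
E
```

```text
backL [0.6086 0.1251 0.188 ]
backR [ 0.6048 -0.1832  0.188 ]
seamB [ 0.6062 -0.0278  0.188 ]
frontL [0.5895 0.1234 0.188 ]
frontR [ 0.5849 -0.1819  0.188 ]
seamF [ 0.5872 -0.0277  0.188 ]
frontL [0.5997 0.128  0.188 ]
seamF [ 0.5942 -0.0252  0.188 ]
topR_partial [ 0.5883 -0.1758  0.188 ]
backL [0.6172 0.1237 0.188 ]
[[-0.00413762 -0.99998973 -0.00184939]
 [-0.99504058  0.00430093 -0.09937675]
 [ 0.09938369  0.00142903 -0.99504816]] [0.34842021 0.02218072 1.49217155]
```

>>> {"fn": "jog_arm", "kwargs": {
  "increments": [
    {"slide": [0, 0, -20], "rotation": [0, 0, 5.1]},
    {"slide": [0, 0, -20], "rotation": [0, 0, 5.1]},
    {"slide": [0, 0, -20], "rotation": [0, 0, 5.1]},
    {"slide": [0, 0, -20], "rotation": [0, 0, 5.1]},
    {"slide": [0, 0, -20], "rotation": [0, 0, 5.1]},
    {"slide": [8, -31, 0]},
    {"slide": [8, -31, 0]},
    {"slide": [8, -31, 0]},
    {"slide": [8, -31, 0]},
    {"slide": [8, -31, 0]},
    {"slide": [8, -31, 0]},
    {"slide": [8, -31, 0]},
    {"slide": [8, -31, 0]},
    {"slide": [8, -31, 0]},
    {"slide": [8, -31, 0]}
  ],
  "fingers": 0
}}

```text
invalid input
```

>>> {"fn": "jog_arm", "kwargs": {
  "increments": [
    {"slide": [0, 0, -20], "rotation": [0, 0, 5.1]},
    {"slide": [0, 0, -20], "rotation": [0, 0, 5.1]},
    {"slide": [0, 0, -20], "rotation": [0, 0, 5.1]},
    {"slide": [0, 0, -20], "rotation": [0, 0, 5.1]},
    {"slide": [0, 0, -20], "rotation": [0, 0, 5.1]},
    {"slide": [8, -31, 0], "rotation": [0, 0, 0]},
    {"slide": [8, -31, 0], "rotation": [0, 0, 0]},
    {"slide": [8, -31, 0], "rotation": [0, 0, 0]},
    {"slide": [8, -31, 0], "rotation": [0, 0, 0]},
    {"slide": [8, -31, 0], "rotation": [0, 0, 0]},
    {"slide": [8, -31, 0], "rotation": [0, 0, 0]},
    {"slide": [8, -31, 0], "rotation": [0, 0, 0]},
    {"slide": [8, -31, 0], "rotation": [0, 0, 0]},
    {"slide": [8, -31, 0], "rotation": [0, 0, 0]},
    {"slide": [8, -31, 0], "rotation": [0, 0, 0]}
  ],
  "fingers": 0
}}

```text
time: 2.95
tool_pos: [0.3493, -0.2524, 0.2981]
tool_rot: [0.0, 1.0, 0.0, 0.0]
contact_force: [-0.6, 0.1, -0.3]
gripper_width: 0.003
```

>>> {"fn": "jog_arm", "kwargs": {
  "increments": [
    {"slide": [23, -25, 0], "rotation": [0, 0, 0]},
    {"slide": [23, -25, 0], "rotation": [0, 0, 0]},
    {"slide": [23, -25, 0], "rotation": [0, 0, 0]},
    {"slide": [23, -25, 0], "rotation": [0, 0, 0]},
    {"slide": [23, -25, 0], "rotation": [0, 0, 0]},
    {"slide": [23, -25, 0], "rotation": [0, 0, 0]},
    {"slide": [23, -25, 0], "rotation": [0, 0, 0]},
    {"slide": [24, -25, 0], "rotation": [0, 0, 0]},
    {"slide": [0, 0, 30], "rotation": [0, 0, 0]},
    {"slide": [0, 0, 30], "rotation": [0, 0, 0]},
    {"slide": [0, 0, 30], "rotation": [0, 0, 0]},
    {"slide": [0, 0, 30], "rotation": [0, 0, 0]},
    {"slide": [0, 0, 25], "rotation": [0, 0, 0]},
    {"slide": [0, 0, 0], "rotation": [0, 0, 0]}
  ]
}}

```text
time: 4.12
tool_pos: [0.5299, -0.0527, 0.1463]
tool_rot: [-0.001, 1.0, 0.0, -0.006]
contact_force: [0.6, -0.2, -1.5]
gripper_width: 0.001
```

```bash
python3 - <<'E'
from h import *
f=optics.grab_frame('side'); cv2.imwrite('pics/s1.png',cv2.resize(f['frame'][120:260,250:450],None,fx=4,fy=4,interpolation=2))
f=optics.grab_frame('top'); cv2.imwrite('pics/t1.png',cv2.resize(f['frame'][100:250,250:450],None,fx=4,fy=4,interpolation=2))
s=state();print(s['contact_force'],s['tool_pos'],s['joint_pos'])
E
```

```text
[ 0.65649631 -0.85926999 -0.19911644] [ 0.53360443 -0.05357683  0.15263134] [-2.38897398e-01 -1.26723821e-01  1.86418000e+00  4.01320657e-05
  1.40591255e+00  1.33115788e+00]
```

View pics/s1.png

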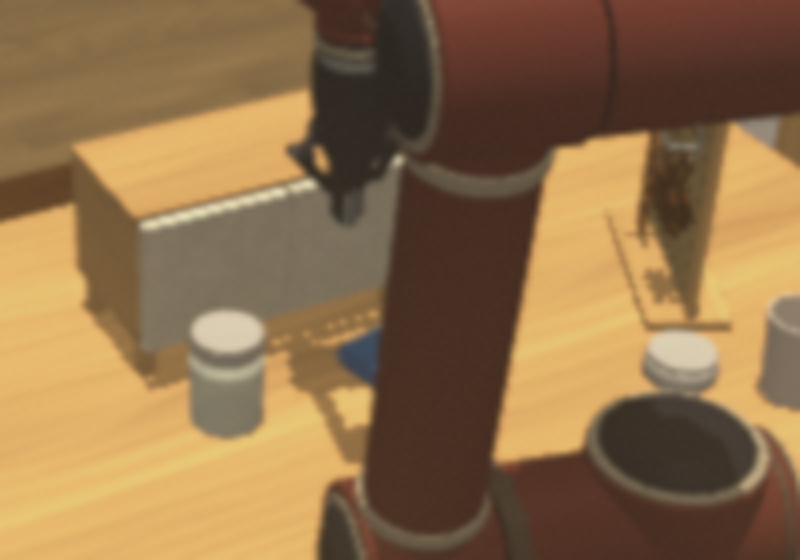

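View pics/t1.png

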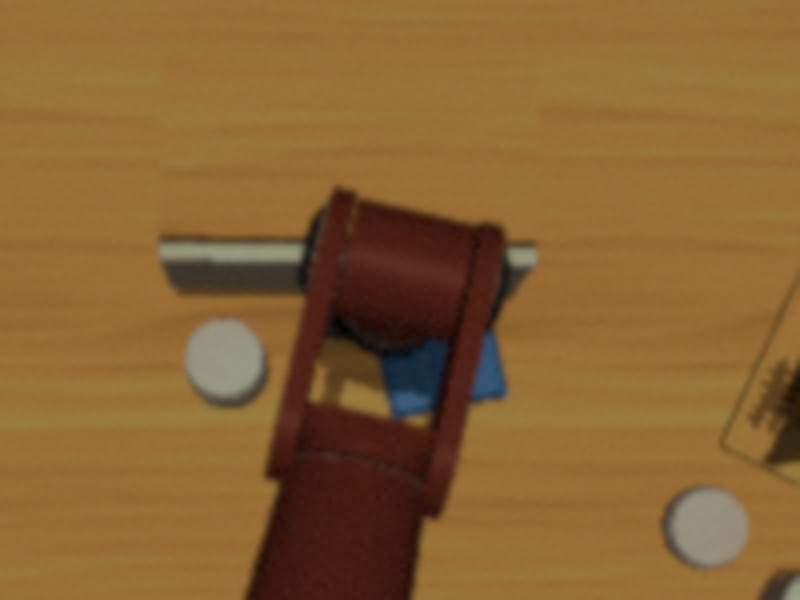

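>>> {"fn": "jog_arm", "kwargs": {
  "increments": [
    {"slide": [8, 0, 0], "rotation": [0, 0, 0]},
    {"slide": [8, 0, 0], "rotation": [0, 0, 0]},
    {"slide": [8, 0, 0], "rotation": [0, 0, 0]},
    {"slide": [6, 0, 0], "rotation": [0, 0, 0]},
    {"slide": [3, 0, 0], "rotation": [0, 0, 0]},
    {"slide": [0, 0, 0], "rotation": [0, 0, 0]},
    {"slide": [0, 0, 0], "rotation": [0, 0, 0]}
  ]
}}

```text
time: 4.8
tool_pos: [0.5673, -0.0536, 0.153]
tool_rot: [-0.0, 1.0, 0.0, -0.0]
contact_force: [-0.4, -0.1, -0.6]
gripper_width: 0.001
```

>>> {"fn": "jog_arm", "kwargs": {
  "increments": [
    {"slide": [2, 0, 0], "rotation": [0, 0, 0]},
    {"slide": [2, 0, 0], "rotation": [0, 0, 0]},
    {"slide": [0, 0, 0], "rotation": [0, 0, 0]},
    {"slide": [0, 0, 0], "rotation": [0, 0, 0]}
  ]
}}

```text
time: 5.13
tool_pos: [0.571, -0.0537, 0.153]
tool_rot: [-0.0, 1.0, 0.0, -0.0]
contact_force: [0.2, -0.4, 0.9]
gripper_width: -0.002
```

>>> {"fn": "jog_arm", "kwargs": {
  "increments": [
    {"slide": [2, 0, 0], "rotation": [0, 0, 0]},
    {"slide": [2, 0, 0], "rotation": [0, 0, 0]},
    {"slide": [0, 0, 0], "rotation": [0, 0, 0]},
    {"slide": [0, 0, 0], "rotation": [0, 0, 0]}
  ]
}}

```text
time: 5.47
tool_pos: [0.5752, -0.0537, 0.153]
tool_rot: [-0.0, 1.0, 0.0, -0.0]
contact_force: [-0.4, -0.7, 0.1]
gripper_width: -0.001
```

>>> {"fn": "jog_arm", "kwargs": {
  "increments": [
    {"slide": [2, 0, 0], "rotation": [0, 0, 0]},
    {"slide": [0, 0, 0], "rotation": [0, 0, 0]},
    {"slide": [0, 0, 0], "rotation": [0, 0, 0]}
  ]
}}

```text
time: 5.72
tool_pos: [0.5772, -0.0537, 0.153]
tool_rot: [0.0, 1.0, 0.0, -0.0]
contact_force: [-0.3, -0.3, 0.5]
gripper_width: 0.004
```

>>> {"fn": "jog_arm", "kwargs": {
  "increments": [
    {"slide": [2, 0, 0], "rotation": [0, 0, 0]},
    {"slide": [0, 0, 0], "rotation": [0, 0, 0]},
    {"slide": [0, 0, 0], "rotation": [0, 0, 0]}
  ]
}}

```text
time: 5.97
tool_pos: [0.5792, -0.0537, 0.153]
tool_rot: [0.0, 1.0, 0.0, 0.0]
contact_force: [0.2, -0.9, -0.8]
gripper_width: 0.001
```

>>> {"fn": "jog_arm", "kwargs": {
  "increments": [
    {"slide": [2, 0, 0], "rotation": [0, 0, 0]},
    {"slide": [0, 0, 0], "rotation": [0, 0, 0]},
    {"slide": [0, 0, 0], "rotation": [0, 0, 0]}
  ]
}}

```text
time: 6.22
tool_pos: [0.581, -0.0536, 0.153]
tool_rot: [-0.0, 1.0, 0.0, -0.0]
contact_force: [-1.0, 0.9, 0.3]
gripper_width: 0.002
```

>>> {"fn": "jog_arm", "kwargs": {
  "increments": [
    {"slide": [2, 0, 0], "rotation": [0, 0, 0]},
    {"slide": [0, 0, 0], "rotation": [0, 0, 0]},
    {"slide": [0, 0, 0], "rotation": [0, 0, 0]}
  ]
}}

```text
time: 6.47
tool_pos: [0.5825, -0.0535, 0.1528]
tool_rot: [-0.0, 1.0, 0.0, -0.001]
contact_force: [-4.1, 1.2, 2.5]
gripper_width: 0.001
```

>>> {"fn": "jog_arm", "kwargs": {
  "increments": [
    {"slide": [1.5, 0, 0], "rotation": [0, 0, 0]},
    {"slide": [0, 0, 0], "rotation": [0, 0, 0]},
    {"slide": [0, 0, 0], "rotation": [0, 0, 0]}
  ]
}}

```text
time: 6.72
tool_pos: [0.5843, -0.0534, 0.1529]
tool_rot: [-0.0, 1.0, 0.0, -0.0]
contact_force: [-4.3, 1.0, 1.6]
gripper_width: -0.004
```

>>> {"fn": "jog_arm", "kwargs": {
  "increments": [
    {"slide": [1, 0, 0], "rotation": [0, 0, 0]},
    {"slide": [0, 0, 0], "rotation": [0, 0, 0]}
  ]
}}

```text
time: 6.88
tool_pos: [0.5848, -0.0534, 0.1528]
tool_rot: [-0.0, 1.0, 0.0, -0.001]
contact_force: [-7.1, 1.2, 3.3]
gripper_width: 0.002
```

>>> {"fn": "jog_arm", "kwargs": {
  "increments": [
    {"slide": [-10, 0, 0], "rotation": [0, 0, 0]},
    {"slide": [-20, 0, 0], "rotation": [0, 0, 0]},
    {"slide": [-25, 0, 0], "rotation": [0, 0, 0]},
    {"slide": [-25, 0, 0], "rotation": [0, 0, 0]},
    {"slide": [-20, 0, 0], "rotation": [0, 0, 0]},
    {"slide": [0, 0, 0], "rotation": [0, 0, 0]},
    {"slide": [0, 0, 0], "rotation": [0, 0, 0]},
    {"slide": [0, 0, 0], "rotation": [0, 0, 0]},
    {"slide": [0, 0, 0], "rotation": [0, 0, 0]},
    {"slide": [0, 0, 0], "rotation": [0, 0, 0]}
  ]
}}

```text
time: 7.72
tool_pos: [0.4864, -0.0539, 0.1532]
tool_rot: [0.0, 1.0, 0.0, 0.0]
contact_force: [-0.6, 0.1, 0.5]
gripper_width: -0.001
```

```bash
python3 - <<'E'
from h import *
f=optics.grab_frame('side'); cv2.imwrite('pics/s2.png',cv2.resize(f['frame'][120:260,250:450],None,fx=4,fy=4,interpolation=2))
f=optics.grab_frame('top'); cv2.imwrite('pics/t2.png',cv2.resize(f['frame'][100:250,250:450],None,fx=4,fy=4,interpolation=2))
s=state();print(s['contact_force'],s['tool_pos'],s['joint_pos'])
E
```

```text
[-0.40713799 -0.04947462 -0.62892143] [ 0.48616889 -0.05381423  0.1529969 ] [-2.62515854e-01 -2.49875346e-01  1.96998011e+00 -1.41268821e-05
  1.42135629e+00  1.30741847e+00]
```

View pics/s2.png

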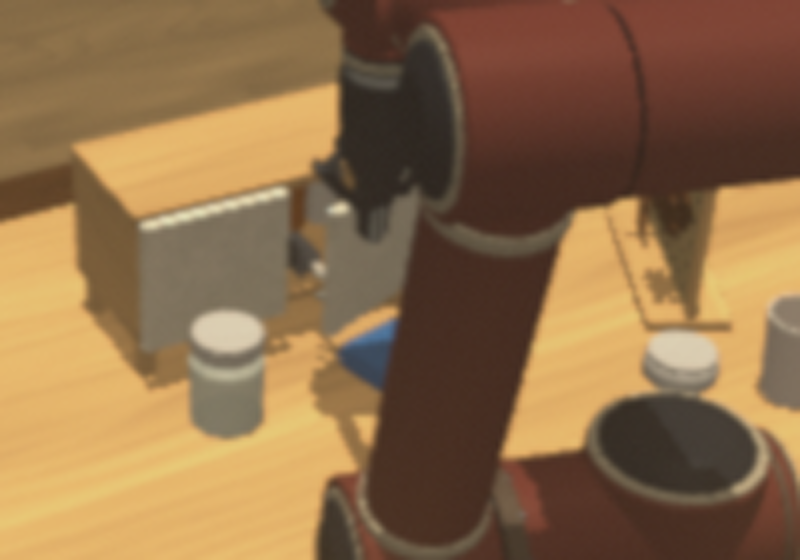

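View pics/t2.png

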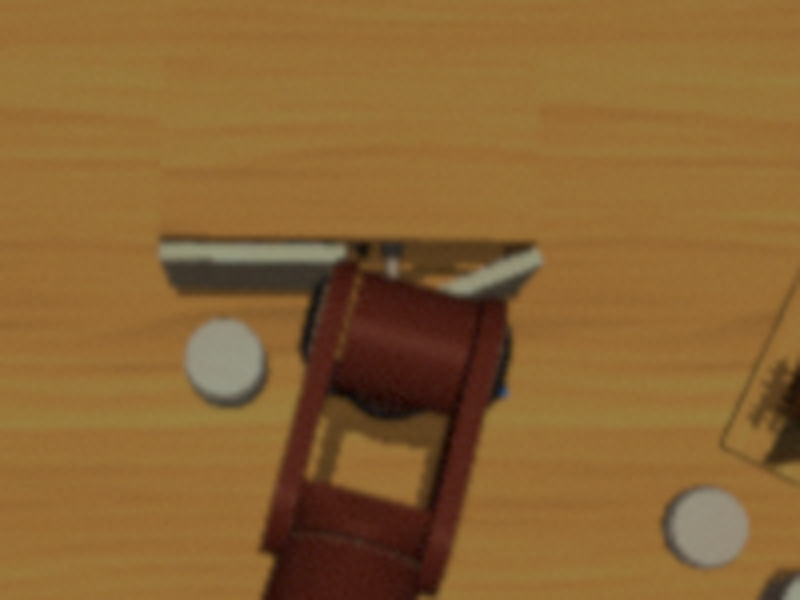

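>>> {"fn": "jog_arm", "kwargs": {
  "increments": [
    {"slide": [0, 0, -25], "rotation": [0, 0, 0]},
    {"slide": [0, 0, -25], "rotation": [0, 0, 0]},
    {"slide": [0, 0, -25], "rotation": [0, 0, 0]},
    {"slide": [0, 0, -25], "rotation": [0, 0, 0]},
    {"slide": [23.5, 0, 0], "rotation": [0, 0, 0]},
    {"slide": [23.5, 0, 0], "rotation": [0, 0, 0]},
    {"slide": [23.5, 0, 0], "rotation": [0, 0, 0]},
    {"slide": [23.5, 1, 0], "rotation": [0, 0, 0]},
    {"slide": [0, 0, 0], "rotation": [0, 0, 0]},
    {"slide": [0, 0, 0], "rotation": [0, 0, 0]}
  ]
}}

```text
time: 8.65
tool_pos: [0.5801, -0.0546, 0.2521]
tool_rot: [-0.0, 1.0, 0.001, -0.001]
contact_force: [-0.6, -0.4, 0.4]
gripper_width: 0.002
```

```bash
python3 - <<'E'
from h import *
f=optics.grab_frame('side'); cv2.imwrite('pics/s3.png',cv2.resize(f['frame'][100:240,250:450],None,fx=4,fy=4,interpolation=2))
s=state();print(s['contact_force'],s['tool_pos'],s['time'])
H=np.array([0.6024,-0.182]);p=None
for th in np.linspace(.39,1.55,15):
    a=th-.02
    u=np.array([-np.sin(a),np.cos(a)]);n=np.array([np.cos(a),np.sin(a)])
    q=H+.125*u+(.025 if th<.4 else .0165)*n
    q*=1000
    print(round(th,2),q.round(1),None if p is None else (q-p).round(1)); p=q
E
```

```text
[ 0.1058912  -0.33304805  0.64160662] [ 0.57952396 -0.05459262  0.25239771] 8.7
0.39 [580.5 -56.4] None
0.47 [562.5 -62.4] [-18.  -6.]
0.56 [552.8 -66.1] [-9.8 -3.7]
0.64 [543.4 -70.6] [-9.4 -4.5]
0.72 [534.3 -75.9] [-9.  -5.3]
0.8 [525.8 -81.9] [-8.6 -6. ]
0.89 [517.8 -88.5] [-8.  -6.7]
0.97 [510.3 -95.9] [-7.4 -7.3]
1.05 [ 503.5 -103.8] [-6.8 -7.9]
1.14 [ 497.4 -112.2] [-6.1 -8.5]
1.22 [ 492.  -121.2] [-5.4 -8.9]
1.3 [ 487.3 -130.5] [-4.7 -9.3]
1.38 [ 483.4 -140.2] [-3.9 -9.7]
1.47 [ 480.4 -150.2] [ -3. -10.]
1.55 [ 478.2 -160.4] [ -2.2 -10.2]
```

View pics/s3.png

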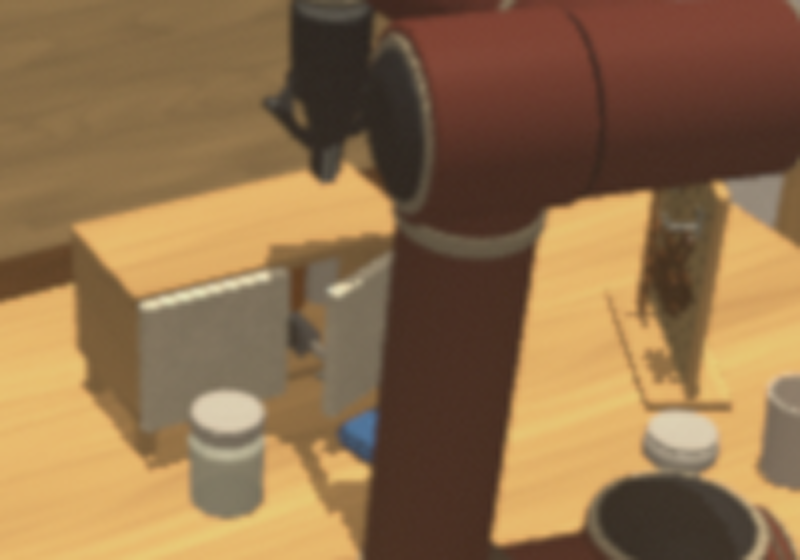

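```bash
python3 - <<'E'
from h import *
g=optics.grab_frame('side')
for uv in [(333,297),(327,287)]:
    print(np.round(atz(g,(250+(uv[0]-1.5)/4,100+(uv[1]-1.5)/4),0.188),4))
r=place_of('door_right_edge','side'); print(r[0]['uv'],r[0]['score'],atz(g,r[0]['uv'],.188))
E
```

```text
[ 0.5346 -0.0389  0.188 ]
[ 0.5525 -0.0429  0.188 ]
[329.0, 173.7] 0.83 [ 0.54222788 -0.0265329   0.188     ]
```

>>> {"fn": "jog_arm", "kwargs": {
  "increments": [
    {"slide": [2, 0, 25], "rotation": [0, 0, 0]},
    {"slide": [0, 0, 20], "rotation": [0, 0, 0]},
    {"slide": [0, 0, 15], "rotation": [0, 0, 0]},
    {"slide": [0, 0, 15], "rotation": [0, 0, 0]},
    {"slide": [0, 0, 12], "rotation": [0, 0, 0]},
    {"slide": [0, 0, 10], "rotation": [0, 0, 0]},
    {"slide": [0, 0, 0], "rotation": [0, 0, 0]},
    {"slide": [0, 0, 0], "rotation": [0, 0, 0]}
  ]
}}

```text
time: 9.47
tool_pos: [0.5813, -0.0546, 0.1559]
tool_rot: [-0.0, 1.0, 0.0, -0.0]
contact_force: [0.5, 0.4, -0.0]
gripper_width: -0.001
```

```bash
python3 - <<'E'
from h import *
f=optics.grab_frame('side'); cv2.imwrite('pics/s4.png',cv2.resize(f['frame'][120:260,250:450],None,fx=4,fy=4,interpolation=2))
s=state();print(s['contact_force'],s['tool_pos'],s['time'])
E
```

```text
[ 0.08080625 -0.2541491   0.39259015] [ 0.58191178 -0.05476913  0.15682434] 9.5167
```

View pics/s4.png

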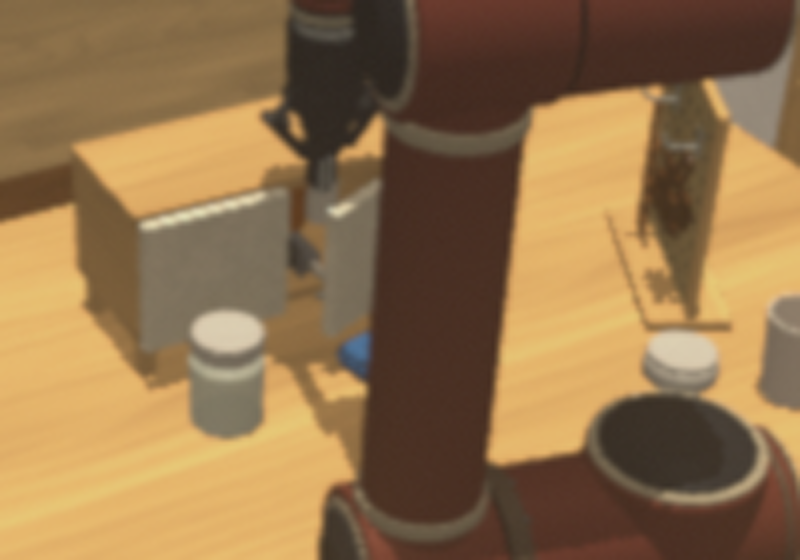

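>>> {"fn": "jog_arm", "kwargs": {
  "increments": [
    {"slide": [-5, 2, 0], "rotation": [0, 0, 0]},
    {"slide": [-5, 2, 0], "rotation": [0, 0, 0]},
    {"slide": [-5, 2, 0], "rotation": [0, 0, 0]},
    {"slide": [-5, 2, 0], "rotation": [0, 0, 0]},
    {"slide": [-5, 2, 0], "rotation": [0, 0, 0]},
    {"slide": [-5, 2, 0], "rotation": [0, 0, 0]},
    {"slide": [-5, 2, 0], "rotation": [0, 0, 0]},
    {"slide": [-4.5, 2.5, 0], "rotation": [0, 0, 0]},
    {"slide": [-4.5, 2.5, 0], "rotation": [0, 0, 0]},
    {"slide": [-4.5, 3, 0], "rotation": [0, 0, 0]},
    {"slide": [-4.5, 3, 0], "rotation": [0, 0, 0]}
  ]
}}

```text
time: 10.43
tool_pos: [0.5282, -0.08, 0.156]
tool_rot: [0.0, 1.0, 0.0, -0.0]
contact_force: [0.6, 0.5, 0.5]
gripper_width: 0.001
```

```bash
python3 - <<'E'
from h import *
f=optics.grab_frame('side'); cv2.imwrite('pics/s5.png',cv2.resize(f['frame'][120:260,250:450],None,fx=4,fy=4,interpolation=2))
s=state();print(s['contact_force'],s['tool_pos'],s['time'])
E
```

```text
[ 0.0081963   0.07824309 -0.56200223] [ 0.52758812 -0.0804245   0.15593053] 10.4833
```

View pics/s5.png

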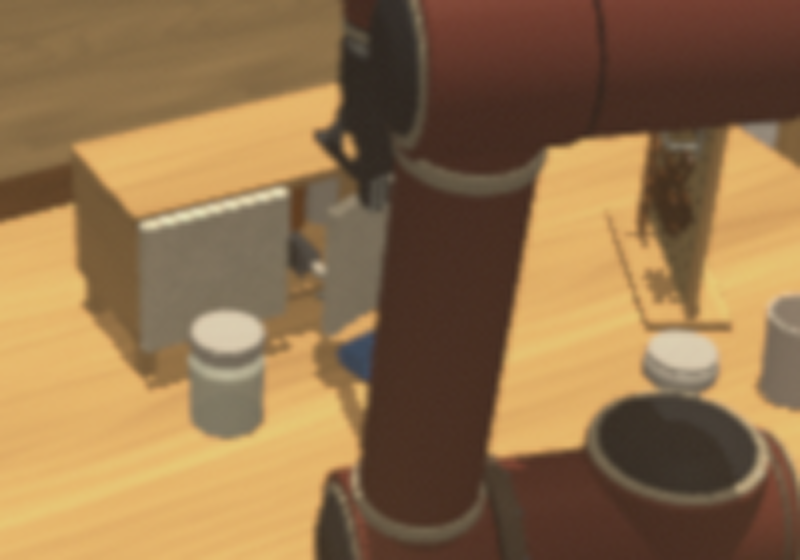

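```bash
python3 - <<'E'
from h import *
g=optics.grab_frame('side'); R=np.array(g['R']);t=np.array(g['t'])
def pr(X):
    p=cv2.projectPoints(np.array([X],float),cv2.Rodrigues(R)[0],t,np.array(g['camera_matrix']),np.array(g['distortion']))[0].ravel()
    return ((p-[250,120])*4+1.5).round(1)
s=state();p=s['tool_pos'];print(p)
print('tcp',pr(p))
for d in [(-.011,.0145,0),(-.011,-.0145,0),(.011,.0145,0)]: print(pr(p+np.array(d)))
for nm,X in dict(seamfront=(.592,-.027,.188),jar=(.527,.084,0.102),doorfronttip=(.534,-.044,.188),doorfrontbot=(.534,-.044,.047)).items(): print(nm,pr(X))
f=optics.grab_frame('top'); cv2.imwrite('pics/t5.png',cv2.resize(f['frame'][100:250,250:450],None,fx=4,fy=4,interpolation=2))
c=g['frame'][150:190,310:360]; cv2.imwrite('pics/s5z.png',cv2.resize(c,None,fx=14,fy=14,interpolation=2))
E
```

```text
[ 0.52808814 -0.08013131  0.15597694]
tcp [372.4 238.4]
[365.4 247.7]
[391.4 240.2]
[353.4 236.6]
seamfront [291.8 191.6]
jar [220.  330.7]
doorfronttip [338. 216.]
doorfrontbot [332.  338.5]
```

View pics/s5z.png

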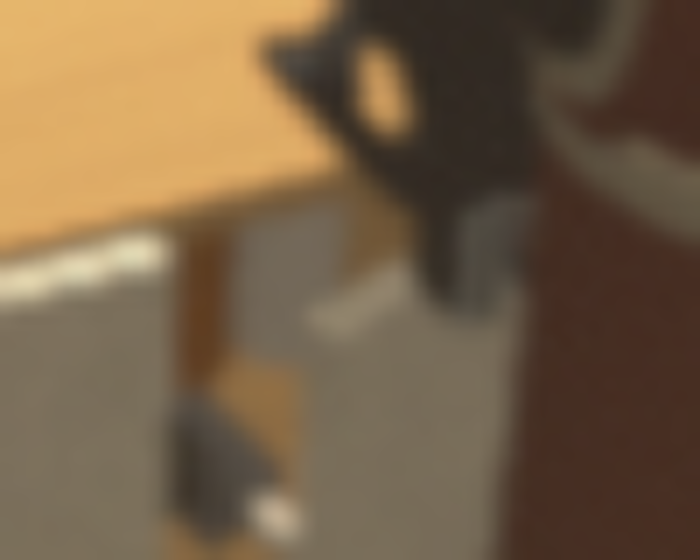

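View pics/t5.png

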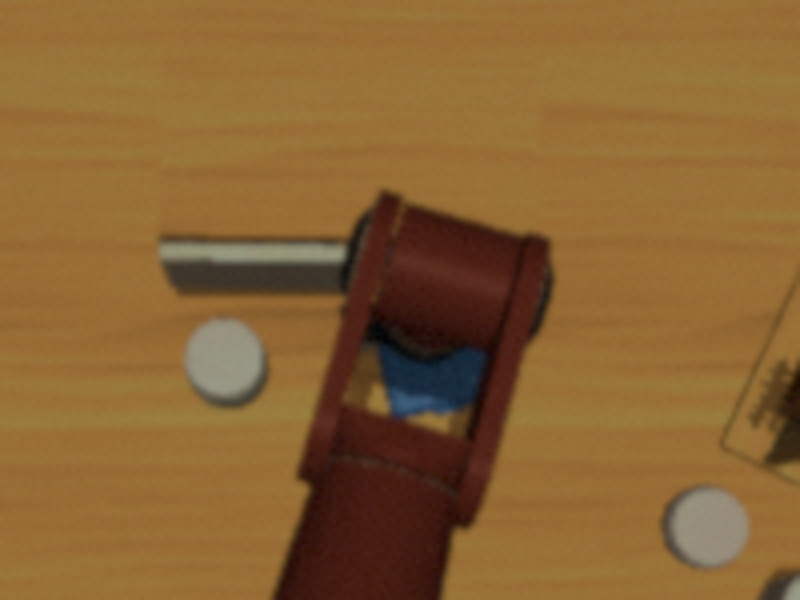

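```bash
python3 - <<'E'
from h import *
g=optics.grab_frame('side'); R=np.array(g['R']);t=np.array(g['t'])
def pr(X,o):
    p=cv2.projectPoints(np.array([X],float),cv2.Rodrigues(R)[0],t,np.array(g['camera_matrix']),np.array(g['distortion']))[0].ravel()
    return tuple(int(v) for v in ((p-[250,o])*4+1.5))
for n,X,o in [('s1',(.5336,-.0536,.1526),120),('s2',(.4862,-.0538,.153),120),('s3',(.5795,-.0546,.2524),100),('s4',(.5819,-.0548,.1568),120)]:
    im=cv2.imread(f'pics/{n}.png')
    X=np.array(X)
    for dz in (0,.03):
        q=pr(X+[0,0,dz],o); cv2.circle(im,q,3,(0,0,255),-1)
    print(n,pr(X,o))
    c=pr(X,o); im=im[max(0,c[1]-130):c[1]+70,c[0]-100:c[0]+100]
    cv2.imwrite(f'pics/{n}m.png',cv2.resize(im,(400,400)) if im.shape[:2]==(200,200) else cv2.resize(im,None,fx=2,fy=2))
a=[cv2.resize(cv2.imread(f'pics/{n}m.png'),(390,290)) for n in('s1','s2','s3','s4')]
cv2.imwrite('pics/m.png',np.vstack([np.hstack(a[:2]),np.hstack(a[2:])]))
E
```

```text
s1 (345, 245)
s2 (371, 269)
s3 (325, 212)
s4 (321, 217)
```

View pics/m.png

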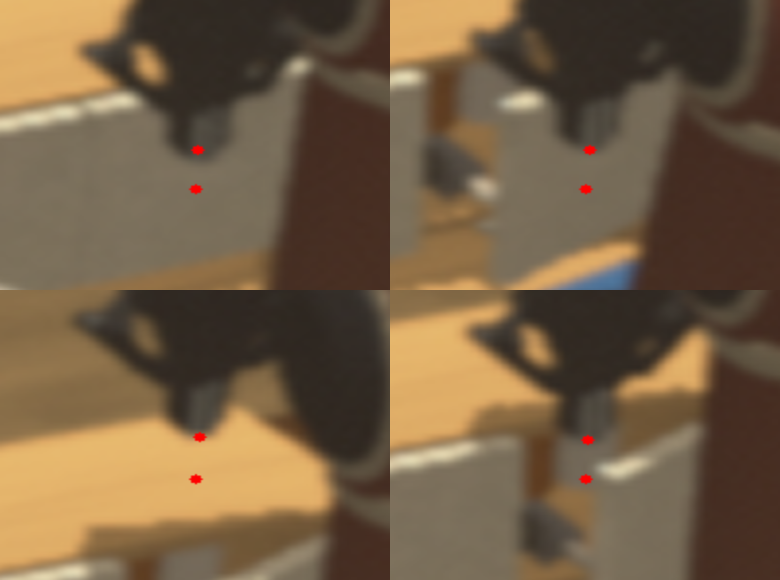

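>>> {"fn": "jog_arm", "kwargs": {
  "increments": [
    {"slide": [0, 0, -20], "rotation": [0, 0, 0]},
    {"slide": [0, 0, -20], "rotation": [0, 0, 0]},
    {"slide": [18, -8, 0], "rotation": [0, 0, 0]},
    {"slide": [18, -8, 0], "rotation": [0, 0, 0]},
    {"slide": [18, -9, 0], "rotation": [0, 0, 0]},
    {"slide": [0, 0, 0], "rotation": [0, 0, 0]},
    {"slide": [0, 0, 15], "rotation": [0, 0, 0]},
    {"slide": [0, 0, 15], "rotation": [0, 0, 0]},
    {"slide": [0, 0, 10], "rotation": [0, 0, 0]},
    {"slide": [0, 0, 10], "rotation": [0, 0, 0]},
    {"slide": [0, 0, 0], "rotation": [0, 0, 0]},
    {"slide": [0, 0, 0], "rotation": [0, 0, 0]}
  ]
}}

```text
time: 11.63
tool_pos: [0.5821, -0.0546, 0.1454]
tool_rot: [-0.0, 1.0, 0.0, -0.001]
contact_force: [0.7, -0.0, 0.7]
gripper_width: -0.002
```

>>> {"fn": "jog_arm", "kwargs": {
  "increments": [
    {"slide": [0, 0, 8], "rotation": [0, 0, 0]},
    {"slide": [0, 0, 8], "rotation": [0, 0, 0]},
    {"slide": [0, 0, 0], "rotation": [0, 0, 0]},
    {"slide": [0, 0, 0], "rotation": [0, 0, 0]}
  ]
}}

```text
time: 11.97
tool_pos: [0.5821, -0.0546, 0.1293]
tool_rot: [-0.0, 1.0, 0.0, -0.001]
contact_force: [-0.5, -0.3, 0.2]
gripper_width: 0.004
```

```bash
python3 - <<'E'
from h import *
f=optics.grab_frame('side'); cv2.imwrite('pics/s6.png',cv2.resize(f['frame'][130:200,290:360],None,fx=8,fy=8,interpolation=2))
s=state();print(s['contact_force'],s['tool_pos'],s['time'])
E
```

```text
[-0.1633707  -0.23600539  0.61273874] [ 0.58248715 -0.05468962  0.12984266] 12.0167
```

View pics/s6.png

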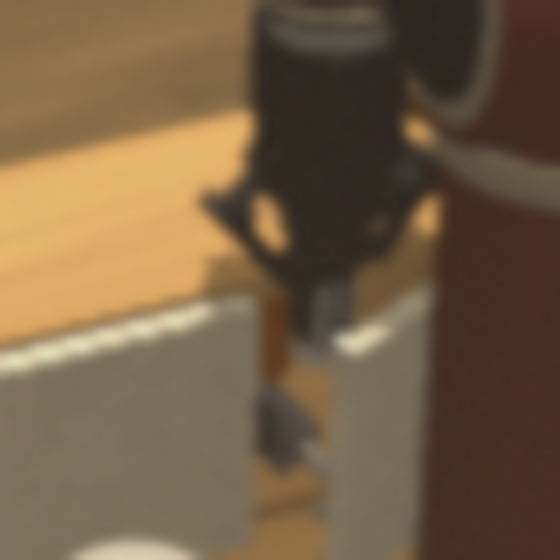

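>>> {"fn": "jog_arm", "kwargs": {
  "increments": [
    {"slide": [-5, 2, 0], "rotation": [0, 0, 0]},
    {"slide": [-5, 2, 0], "rotation": [0, 0, 0]},
    {"slide": [-5, 2, 0], "rotation": [0, 0, 0]},
    {"slide": [-5, 2, 0], "rotation": [0, 0, 0]},
    {"slide": [-5, 2, 0], "rotation": [0, 0, 0]},
    {"slide": [-5, 2, 0], "rotation": [0, 0, 0]}
  ]
}}

```text
time: 12.52
tool_pos: [0.5522, -0.067, 0.1302]
tool_rot: [0.0, 1.0, 0.0, 0.0]
contact_force: [1.2, -1.0, 0.0]
gripper_width: 0.003
```

```bash
python3 - <<'E'
from h import *
f=optics.grab_frame('side'); cv2.imwrite('pics/s7.png',cv2.resize(f['frame'][130:200,290:360],None,fx=8,fy=8,interpolation=2))
s=state();print(s['contact_force'],s['tool_pos'],s['time'])
E
```

```text
[ 0.28133626  0.09586942 -0.73275244] [ 0.55138027 -0.06720327  0.13005529] 12.5667
```

View pics/s7.png

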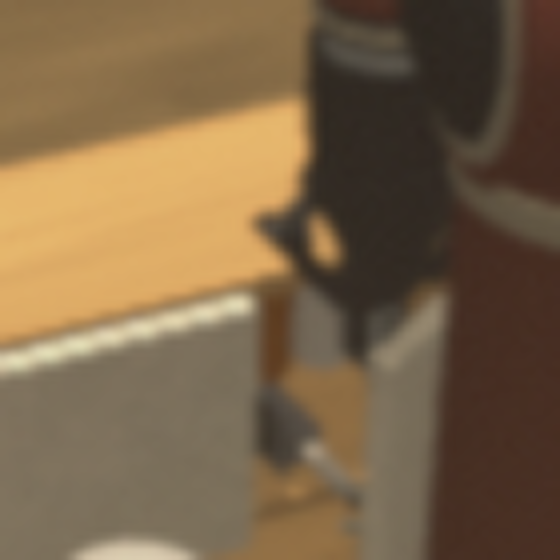

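>>> {"fn": "jog_arm", "kwargs": {
  "increments": [
    {"slide": [-4.5, 2, 0], "rotation": [0, 0, 0]},
    {"slide": [-4.5, 2, 0], "rotation": [0, 0, 0]},
    {"slide": [-4.5, 2.7, 0], "rotation": [0, 0, 0]},
    {"slide": [-4.5, 2.7, 0], "rotation": [0, 0, 0]},
    {"slide": [-4.3, 3, 0], "rotation": [0, 0, 0]},
    {"slide": [-4.3, 3, 0], "rotation": [0, 0, 0]},
    {"slide": [-4, 3.3, 0], "rotation": [0, 0, 0]},
    {"slide": [-4, 3.3, 0], "rotation": [0, 0, 0]},
    {"slide": [-3.7, 3.7, 0], "rotation": [0, 0, 0]},
    {"slide": [-3.7, 3.7, 0], "rotation": [0, 0, 0]},
    {"slide": [-3.4, 4, 0], "rotation": [0, 0, 0]},
    {"slide": [-3.4, 4, 0], "rotation": [0, 0, 0]},
    {"slide": [-3, 4.2, 0], "rotation": [0, 0, 0]},
    {"slide": [-3, 4.2, 0], "rotation": [0, 0, 0]},
    {"slide": [0, 0, 0], "rotation": [0, 0, 0]}
  ]
}}

```text
time: 13.82
tool_pos: [0.4973, -0.1133, 0.13]
tool_rot: [0.0, 1.0, -0.0, -0.0]
contact_force: [-0.7, -0.3, -1.0]
gripper_width: -0.001
```

```bash
python3 - <<'E'
from h import *
f=optics.grab_frame('side'); cv2.imwrite('pics/s8.png',cv2.resize(f['frame'][120:220,270:400],None,fx=6,fy=6,interpolation=2))
f=optics.grab_frame('top'); cv2.imwrite('pics/t8.png',cv2.resize(f['frame'][120:250,270:430],None,fx=5,fy=4.5,interpolation=2))
s=state();print(s['contact_force'],s['tool_pos'],s['time'])
E
```

```text
[-0.05896813 -0.5716262   0.15235148] [ 0.49772615 -0.11273511  0.13001515] 13.9167
```

View pics/s8.png

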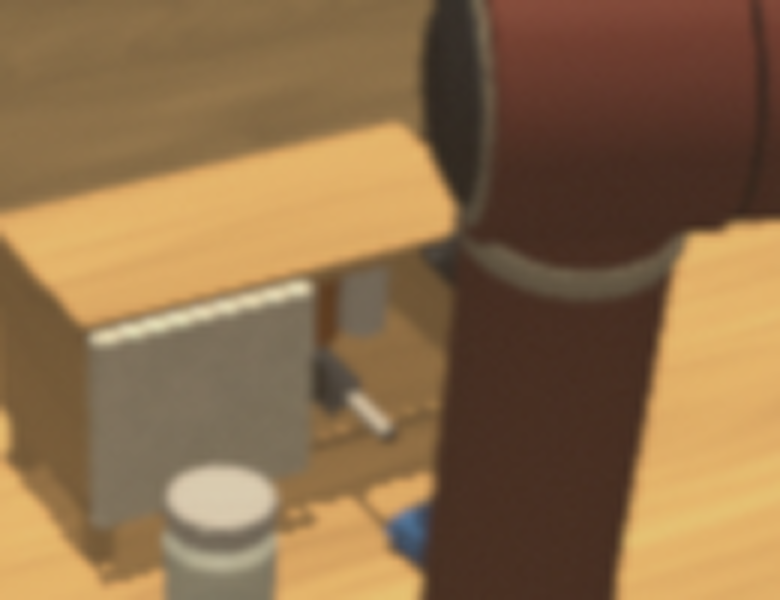

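View pics/t8.png

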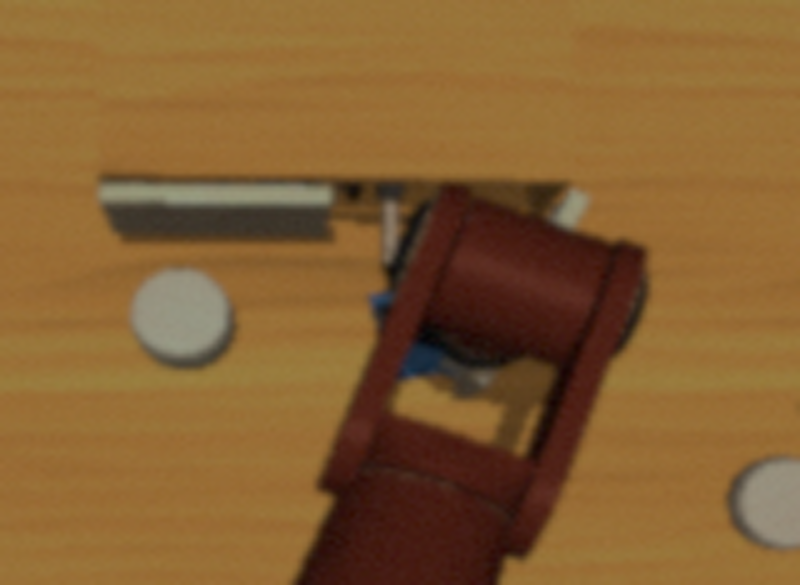

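>>> {"fn": "jog_arm", "kwargs": {
  "increments": [
    {"slide": [-2.7, 4.4, 0], "rotation": [0, 0, 0]},
    {"slide": [-2.7, 4.4, 0], "rotation": [0, 0, 0]},
    {"slide": [-2.4, 4.7, 0], "rotation": [0, 0, 0]},
    {"slide": [-2.4, 4.7, 0], "rotation": [0, 0, 0]},
    {"slide": [-2, 4.8, 0], "rotation": [0, 0, 0]},
    {"slide": [-2, 4.8, 0], "rotation": [0, 0, 0]},
    {"slide": [-1.5, 5, 0], "rotation": [0, 0, 0]},
    {"slide": [-1.5, 5, 0], "rotation": [0, 0, 0]},
    {"slide": [-0.8, 4, 0], "rotation": [0, 0, 0]},
    {"slide": [-0.6, 3, 0], "rotation": [0, 0, 0]},
    {"slide": [-0.4, 2, 0], "rotation": [0, 0, 0]},
    {"slide": [0, 1, 0], "rotation": [0, 0, 0]},
    {"slide": [0, 0, 0], "rotation": [0, 0, 0]},
    {"slide": [0, 0, 0], "rotation": [0, 0, 0]}
  ]
}}

```text
time: 15.08
tool_pos: [0.4789, -0.1603, 0.13]
tool_rot: [0.0, 1.0, 0.0, -0.0]
contact_force: [0.9, 0.5, 0.6]
gripper_width: 0.0
```

```bash
python3 - <<'E'
from h import *
f=optics.grab_frame('top'); cv2.imwrite('pics/t9.png',cv2.resize(f['frame'][120:250,270:430],None,fx=5,fy=4.5,interpolation=2))
s=state();print(s['contact_force'],s['tool_pos'],s['time'])
E
```

```text
[-0.20166985 -0.55148012 -0.28618686] [ 0.47888006 -0.16026559  0.12996375] 15.1333
```

View pics/t9.png

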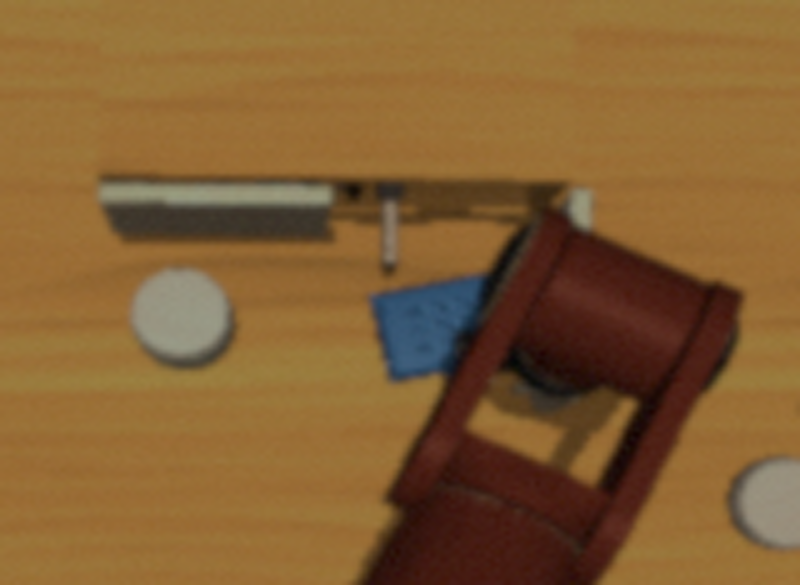

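>>> {"fn": "jog_arm", "kwargs": {
  "increments": [
    {"slide": [0, -5, 0], "rotation": [0, 0, 0]},
    {"slide": [0, -10, 0], "rotation": [0, 0, 0]},
    {"slide": [0, -10, 0], "rotation": [0, 0, 0]},
    {"slide": [0, 0, -25], "rotation": [0, 0, 0]},
    {"slide": [0, 0, -30], "rotation": [0, 0, 0]},
    {"slide": [0, 0, -30], "rotation": [0, 0, 0]},
    {"slide": [0, 0, -30], "rotation": [0, 0, 0]},
    {"slide": [0, 0, -30], "rotation": [0, 0, 0]},
    {"slide": [-15, -25, 0], "rotation": [0, 0, 0]},
    {"slide": [-15, -25, 0], "rotation": [0, 0, 0]},
    {"slide": [-15, -25, 0], "rotation": [0, 0, 0]},
    {"slide": [-15, -25, 0], "rotation": [0, 0, 0]},
    {"slide": [0, -25, 0], "rotation": [0, 0, 0]},
    {"slide": [0, -25, 0], "rotation": [0, 0, 0]},
    {"slide": [0, -25, 0], "rotation": [0, 0, 0]},
    {"slide": [0, -25, 0], "rotation": [0, 0, 0]},
    {"slide": [0, 0, 0], "rotation": [0, 0, 0]},
    {"slide": [0, 0, 0], "rotation": [0, 0, 0]},
    {"slide": [0, 0, 0], "rotation": [0, 0, 0]}
  ]
}}

```text
time: 16.72
tool_pos: [0.4184, 0.0649, 0.2749]
tool_rot: [0.0, 1.0, 0.001, -0.0]
contact_force: [-0.1, -0.6, -0.8]
gripper_width: -0.002
```

```bash
python3 - <<'E'
from h import *
f=optics.grab_frame('top'); cv2.imwrite('pics/t10.png',cv2.resize(f['frame'][120:250,270:470],None,fx=4,fy=4,interpolation=2))
g=optics.grab_frame('side'); cv2.imwrite('pics/s10.png',g['frame'])
fs=dict(top=f,side=g)
for th in ['jar','soap_case','tumbler','lotion','tin','hairbrush','claw_foot','door_right_edge','door_right_hinge','door_left_edge']:
  for n in fs:
    r=place_of(th,n)
    if r: print(th,n,np.round(r[0]['uv'],1),round(r[0]['score'],2),np.round(atz(fs[n],r[0]['uv'],0.188 if 'door' in th else 0),3))
s=state();print(s['contact_force'],s['tool_pos'],s['time'])
E
```

```text
jar top [306.2 190.6] 0.58 [0.528 0.078 0.   ]
jar side [309.  223.5] 0.75 [0.521 0.067 0.   ]
soap_case top [359.7 191.7] 0.57 [ 0.523 -0.121  0.   ]
soap_case side [346.4 209.5] 0.77 [ 0.533 -0.11   0.   ]
tumbler top [442.9 252.7] 0.67 [ 0.297 -0.423  0.   ]
tumbler side [448.  219.9] 0.42 [ 0.29  -0.431  0.   ]
lotion top [209.4 186.4] 0.75 [0.545 0.439 0.   ]
lotion side [211.5 248. ] 0.92 [0.555 0.446 0.   ]
tin top [429.9 229.9] 0.81 [ 0.381 -0.377  0.   ]
tin side [211.9 244.8] 0.15 [0.572 0.439 0.   ]
hairbrush top [199.8 243.1] 0.84 [0.336 0.469 0.   ]
hairbrush side [220.  287.3] 0.9 [0.355 0.487 0.   ]
claw_foot top [444.6 197.4] 0.43 [ 0.501 -0.436  0.   ]
claw_foot side [347.8 210.2] 0.64 [ 0.527 -0.113  0.   ]
door_right_edge top [382.5 210.4] 0.72 [ 0.44  -0.175  0.188]
door_right_edge side [374.7 175.9] 0.89 [ 0.451 -0.171  0.188]
door_right_hinge top [383.2 159.7] 0.85 [ 0.606 -0.181  0.188]
door_right_hinge side [354.6 155.5] 0.6 [ 0.615 -0.187  0.188]
door_left_edge top [336.6 159.6] 0.65 [ 0.607 -0.029  0.188]
door_left_edge side [319.6 166.2] 0.88 [ 0.606 -0.022  0.188]
[1.17119776 0.48941669 0.00750591] [0.41872046 0.06461602 0.27499397] 17.8167
```

View pics/t10.png

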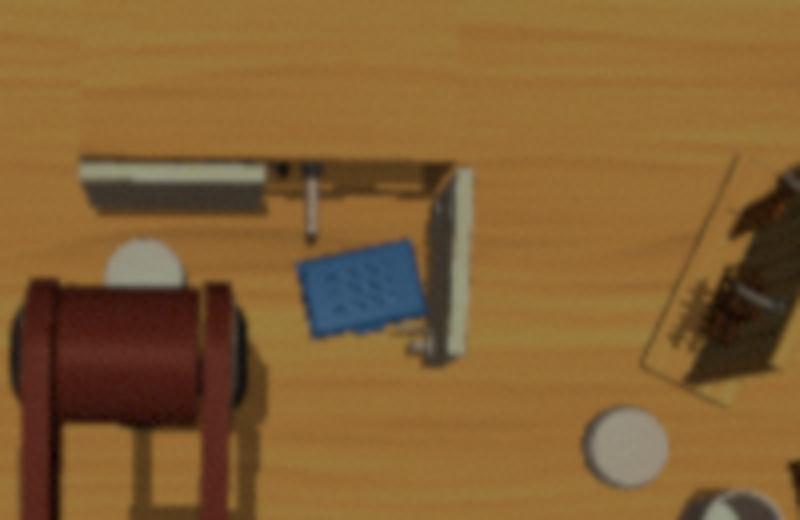

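View pics/s10.png

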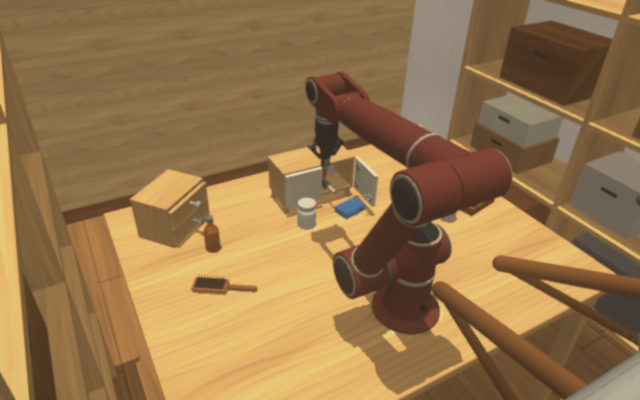

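```bash
python3 -c "
from plant import manip; print(manip.job_done())"
```

```text
the job is handed in; nothing more can be done
None
```

The right door, the one without the jar in front, is open at about 1.5 rad. I handed the job in at about 18 s on the robot's clock; `job_done` reports no verdict.

**What I did:** I pressed the door near its free edge with the closed fingers until the force reached about 7 N. I then drew back about 100 mm, and the door sprang ajar by itself to about 0.39 rad. After that I put the fingers behind its edge and swept it open, then moved the arm clear.

**One failed attempt:** My first sweep moved nothing. In the pictures the fingertips sit about 30 mm above the reported tool point, so they passed just over the door top with no measurable force. I repeated it 26 mm lower and the door followed.

**Last checks:**
- **Right door:** its free edge measured at about (0.445, -0.173) m and its hinge at about (0.608, -0.183) m, which puts the door close to square.
- **Left door:** shut; its edge is where it was at the start.
- **Jar, soap case, tumbler, bottle, tin and hairbrush:** they look unmoved, and the measured positions agree within about 15 mm, which is the scatter of the networks.
- **Tool force:** about 1 N at the end, and the arm was clear of everything.

**Unreliable readings:**
- The final side-camera readings for the tin and the hair claw were plainly false: low score or wrong object.
- The side-camera jar reading was 14 mm off, but the top camera and the picture show no shift.
- I had no trustworthy fix on the comb. It still hangs in its place in the last top picture.

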